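# Seat the hex insert in the banding wheel and mount a tumbler for painting

## Robot

A 6-joint arm with a two-finger parallel gripper is mounted at the origin on the work surface. World frame = base frame: x ahead of the robot, y to its left, z up, the work surface at z = 0. Lengths are in m, angles in rad, forces in N, time in s.
With the tool pointing down it reaches from about 0.425 to 0.95 m from the base axis. Payload 3.5 kg.
Tool frame: the origin (TCP) lies at the very end of the fingers, on their centre line; the grasp point (between the pads) lies ctrl.pinch_z behind it (ctrl.pinch_z is the distance from the TCP to the grasp point, in m); z points along the fingers, y is the line along which they close (so a half turn about z gives the same grasp; the last joint's range is limited). The gripper opens to 85 mm and grips with 20 to 120 N. Pads are 22 mm wide; open, the fingers measure 114 mm over their backs; the gripper's body (76 mm by 85 mm) begins 54 mm behind the grasp point. The pads swing forward as they close: fully open they stand 13 mm farther back than shut.
Start: joints at [0.997, 0.286, 1.577, -0, 1.279, -0.15], TCP at [0.278, 0.615, 0.231] pointing down, gripper open.
Joint ranges: [-2.77, 2.77], [-0.9, 2.22], [0.21, 2.48], [-1.53, 4.67], [0.24, 2.81], [-2.84, 2.84]. Speed limits (rad/s): [2.79, 2.79, 3.14, 3.14, 3.14, 3.14].

## Interface

Orientations are given as a unit quaternion [x, y, z, w].
In Python, from plant import ctrl gives the robot as it stands.
- The arm moves only by the tool move_tool, called after "Emit:" as a command line: name --argument value ..., lists and objects as JSON in quotes. Schema: {"type":"object","properties":{"rows":{"type":"array","items":{"type":"object","properties":{"trans":{"type":"array","items":{"type":"number"},"minItems":3,"maxItems":3},"r":{"type":"array","items":{"type":"number"},"minItems":3,"maxItems":3},"jaw":{"type":"number"}},"additionalProperties":false,"required":["jaw"]},"minItems":1,"maxItems":10},"grip_n":{"type":"number"},"only":{"type":"string"},"quiet":{"type":"boolean"},"lines":{"type":"string"}},"required":["rows"],"additionalProperties":false}. rows is a list of rows, 1 to 10 of them, each an object with the fields trans (a list: dx, dy, dz in parts of the range, where 1.0 means 1 m), r (a list: a rotation vector rx, ry, rz in fractions of the full range, 1 being pi rad), jaw (the opening from 0.0 (shut) to 1.0 (fully open)); a field left out counts as zero (the opening has to be given); each row is the pose to reach, as a shift and turn from the pose commanded when the call began, along the tool's axes at that moment; what a row does not reach only later rows make up. A row lasts 1/8 s, in which the tool goes at most 0.0625 m and 0.188 rad, less where a joint would pass 70% of its speed; a pose out of reach is approached as far as the arm can. The fingers move at their own pace and stop on an object; grip_n is the grip in N (left out, the last holds). Time passes only in rows, so rows that do not move let the fingers close. The tool returns the time, the measured TCP pose, the force, the opening and the grip force at its end. only (a regular expression) keeps the lines of the reply that match it, lines (a string "A,B") keeps lines A to B, and quiet returns only ok. A shift or turn number past 1, either way, is cut back to 1. Input that does not fit is refused with a message, and nothing moves.
- ctrl.get_state(): the state, without advancing time (a new reading comes with each control period).
- ctrl.read_camera(name): name is "scene" or "top" or "wrist"; returns a dict with "pixels" (384x512x3 uint8, red, green, blue), "camera_matrix" (3x3 intrinsics, pixels), "xyz" and "orientation" of the camera in the world. Camera axes: x right, y down, z forward; pixel columns grow to the right and rows downward; lengths in m; the calibration is good to about 2 mm. A picture is of the moment at which its call begins. There is no depth.
- ctrl.sign_off(): hands the job in; it is judged then, once.
Trained networks look in the newest picture that a camera, given by its name, has taken for a name from the list of things; names that differ only in an ending like _2 or _b are one class to them, and where a whole thing is asked for, a point or a joint stands for the part that bears it (a point fixed in the world has none). Each returns a list of dicts, best first, with "conf" (0 to 1); they miss things now and then, are a little off and sometimes report something else, mostly with a low value. They report only what shows in the picture. A call takes as long as a camera call. They do not tell look-alikes from the thing itself.
- ctrl.recognise(camera, thing): "position" ([x, y, z] in m, in world coordinates, good to about 4 mm: the middle of the surface that is visible of it).
- ctrl.masks_of(camera, thing): "region" (384x512 bool, what is visible of it).
- ctrl.mark_of(camera, thing): "position" ([x, y, z] in m, in world coordinates, good to about 4 mm: a listed point, or the origin of a listed thing).
The state is a dict: "time": time; "qpos": joint angles; "dq": joint speeds; "joint_efforts": joint torques, N m; "eef_pos": TCP position; "tcp_rot": TCP orientation; "contact_force": force on the tool from outside, world axes, zero at the start; "wrist_torque": the same for the moment, N m; "opening": opening from 0.0 (shut) to 1.0 (fully open); "finger_force": force on a finger pad.
Only numpy, scipy, OpenCV 4.12 (cv2) and the standard library are available. Lean on these libraries where they do the work, as an engineer would, in place of code of your own. Each camera call takes 0.05 s, during which the arm holds its last target. There are 200 camera calls.

## Task

Set up the banding wheel for painting a glass: put the orange six-sided insert into the wheel's six-sided pocket, turning and shuffling it under light pressure, never forcing it, until it drops fully home. Then stand the plain white tumbler mouth down over the insert's post, centred and flat on the orange foot, setting it down gently. Leave everything else where it is.

Things in the scene. Friction and masses are not known exactly. Their poses are not given: they have to be found in the camera images.
- turntable: Banding wheel (small decorating turntable) fixed to the table: grey cast foot and stem, bright aluminium wheel 170 mm across, flat top 85 mm above the table. Origin: on the table, on the wheel's axis; z up. Its brake is tight: the wheel does not turn under a light twist, but it was left at an arbitrary angle which this pose does NOT report. In its middle is a pocket (see pocket).
- pocket (a point): Centre of the pocket's mouth, on the wheel's axis, level with its flat top. The pocket: six-sided, 64.5 mm across flats, 10 mm deep, upright walls, sharp rim, dark rubber floor 75 mm above the table. Axes: those of the fixed stand, NOT of the pocket's flats, whose direction must be seen or felt.
- insert: Orange keyed insert, about 130 g, loose, post up. Six-sided foot 62 mm across flats, 14 mm thick, square edges: it fits the pocket with 2.5 mm play any of six ways and stands 4 mm proud when home. On it a pale grey boss 48 mm across (14 to 20 mm up) tapers to a round post 24 mm across, 34 to 70 mm up, which is the grip. Origin: centre of the underside; z up; x square to one flat.
- tumbler: Plain white tumbler, standing mouth down: 62 mm outside, 54 mm inside, 100 mm tall, closed end (7 mm thick) on top, about 200 g. Origin: centre of the mouth, its underside as it stands; z up, towards the closed end. On the insert its rim rests on the orange foot, 14 mm above the insert's underside, round the boss.
- spare_insert: Bystander: blue insert with a square 58 mm foot and a thicker post 34 mm across, 70 mm tall, for another wheel. Origin: centre of the underside.
- painted_tumbler: Bystander: teal tumbler with gold and yellow bands, 62 mm across, 100 mm tall, mouth down. Origin: centre of the underside.
- red_paint: Bystander: red paint bottle with white cap, 34 mm across, 78 mm tall. Origin: centre of the underside.
- teal_paint: Bystander: teal paint bottle with white cap, 34 mm across, 78 mm tall. Origin: centre of the underside.
- gold_cup: Bystander: gold cup 84 mm across its rim, 106 mm tall, with brushes reaching 165 mm. Origin: centre of the underside.
- red_cup: Bystander: red cup 76 mm across its rim, 95 mm tall. Origin: centre of the underside.
- green_marker: Bystander: black marker pen with a green cap, 128 mm long, 11 mm thick, lying flat. Origin: middle of its underside.
- blue_marker: Bystander: black marker pen with a blue cap, 128 mm long, 11 mm thick, lying flat. Origin: middle of its underside.
Mind the look-alikes: they are no part of the job. What is shaped like the insert but black or pink is not meant.

How it is judged:
By the outcome, as a careful person would: the job done as asked, in the order asked, and still so for the second after the job is handed in, with the robot touching nothing.
It also fails if it takes over 72 s, if anything falls off the work surface, if the arm or the gripper's body presses on something with over 40 N, if the wrist force passes 120 N, or if a joint passes its speed limit or range.

## Working session

There is one attempt and no reset: what is moved stays moved. The work goes in short steps, Python scripts to look and compute and a tool call to move; the robot and the scene stay as the last step left them, time stands still between calls to the robot, and variables do not carry over. Pictures are saved under pics/ and viewed, at most 10 in all, crops included, and the job is handed in when it is done.

```bash
mkdir -p pics; ls; cat > h.py <<'E'
import numpy as np, cv2
from scipy.spatial.transform import Rotation as R
from plant import ctrl
def pic(n,f):
    c=ctrl.read_camera(n); cv2.imwrite('pics/'+f,c['pixels'][:,:,::-1]); return c
def ray(c,u,v,z):
    K=np.array(c['camera_matrix']); q=c['orientation']
    d=R.from_quat(q).apply(np.linalg.inv(K)@[u,v,1]); p=np.array(c['xyz'])
    return p+d*(z-p[2])/d[2]
def proj(c,P):
    p=R.from_quat(c['orientation']).inv().apply(np.array(P)-c['xyz']); q=np.array(c['camera_matrix'])@p; return q[:2]/q[2]
E
python3 - <<'E'
from h import *
t=pic('top','top0.png'); s=pic('scene','scene0.png')
a=np.hstack([t['pixels'],s['pixels']])
print(ctrl.get_state(), ctrl.pinch_z)
for n in ['top','scene']:
  c={'top':t,'scene':s}[n]
  print(n,c['xyz'],c['orientation'],np.array(c['camera_matrix']).tolist())
  for th in ['turntable','pocket','insert','tumbler','spare_insert','painted_tumbler','red_paint','teal_paint','gold_cup','red_cup','green_marker','blue_marker']:
    print(th,[(np.round(d['position'],3).tolist(),round(d['conf'],2),np.round(proj(c,d['position'])).tolist()) for d in ctrl.mark_of(n,th)][:4])
E
```

```text
pics
{'time': 0.1, 'qpos': array([ 9.97001798e-01,  2.87076627e-01,  1.57802277e+00, -1.98585595e-05,
        1.27857832e+00, -1.49978601e-01]), 'dq': array([-3.23377851e-04, -5.73742976e-04, -4.25900052e-03, -9.63043241e-04,
       -9.05067176e-05, -1.21258762e-03]), 'joint_efforts': array([-3.90952209e-05, -4.07301950e+01, -2.93698579e+01, -1.69166751e-04,
        3.43052852e-03,  3.43386951e-06]), 'eef_pos': array([0.27723125, 0.61479949, 0.23009003]), 'tcp_rot': array([ 2.10322646e-01,  9.77631473e-01, -9.78371526e-04, -3.60206942e-04]), 'contact_force': array([-0.45181734, -0.75934223, -0.33935156]), 'wrist_torque': array([-0.0055357 ,  0.00166126,  0.0031828 ]), 'finger_force': 0.0, 'opening': 1.0025724008486276} 0.0187
top [ 0.36274514 -0.05320242  1.1217628 ] [-0.69588963  0.70977437 -0.07971417  0.07485727] [[467.92331048775713, 0.0, 253.203686591529], [0.0, 467.92331048775713, 192.07134344868334], [0.0, 0.0, 1.0]]
turntable [([0.555, 0.01, 0.002], 0.65, [223.0, 215.0]), ([0.394, -0.092, -0.001], 0.2, [267.0, 283.0])]
pocket [([0.556, 0.014, 0.088], 0.7, [219.0, 209.0]), ([0
[... 1553 characters left out ...]
, [195.0, 179.0]), ([0.597, -0.388, 0.003], 0.59, [170.0, 160.0])]
tumbler [([0.451, -0.274, 0.001], 0.71, [225.0, 142.0]), ([0.763, 0.172, -0.004], 0.58, [313.0, 280.0])]
spare_insert [([0.449, 0.291, -0.002], 0.74, [393.0, 209.0]), ([0.622, -0.282, -0.004], 0.37, [195.0, 179.0])]
painted_tumbler [([0.625, 0.273, 0.004], 0.71, [367.0, 253.0])]
red_paint [([0.783, -0.07, -0.001], 0.74, [229.0, 248.0])]
teal_paint [([0.788, 0.07, -0.002], 0.72, [274.0, 271.0])]
gold_cup [([0.765, 0.17, -0.005], 0.89, [312.0, 281.0])]
red_cup [([0.757, -0.19, 0.003], 0.78, [196.0, 223.0])]
green_marker [([0.394, 0.092, 0.001], 0.59, [337.0, 170.0])]
blue_marker [([0.397, -0.092, -0.004], 0.61, [283.0, 151.0])]
```

View pics/top0.png

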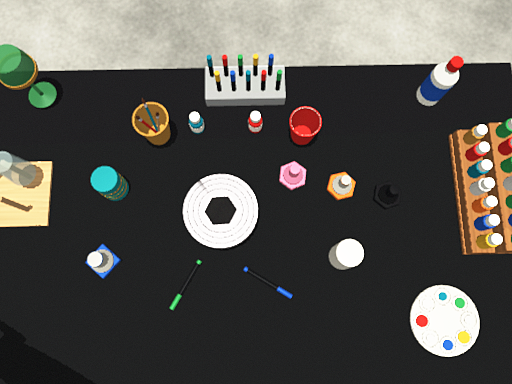

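```bash
python3 - <<'E'
import cv2,numpy as np
t=cv2.imread('pics/top0.png'); s=cv2.imread('pics/scene0.png')
a=cv2.resize(t[135:265,270:430],None,fx=2.5,fy=2.5,interpolation=2)  # 400x325
b=cv2.resize(t[160:260,165:285],None,fx=3.3,fy=3.25,interpolation=2) #396x325
d=cv2.resize(s[110:260,140:340],None,fx=1.8,fy=1.8,interpolation=2) #360x270
o=np.zeros((600,800,3),np.uint8); o[:325,:400]=a;o[:325,400:796]=b;o[328:328+270,:360]=d
cv2.imwrite('pics/crop0.png',o)
E
```

```text
(no output)
```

View pics/crop0.png

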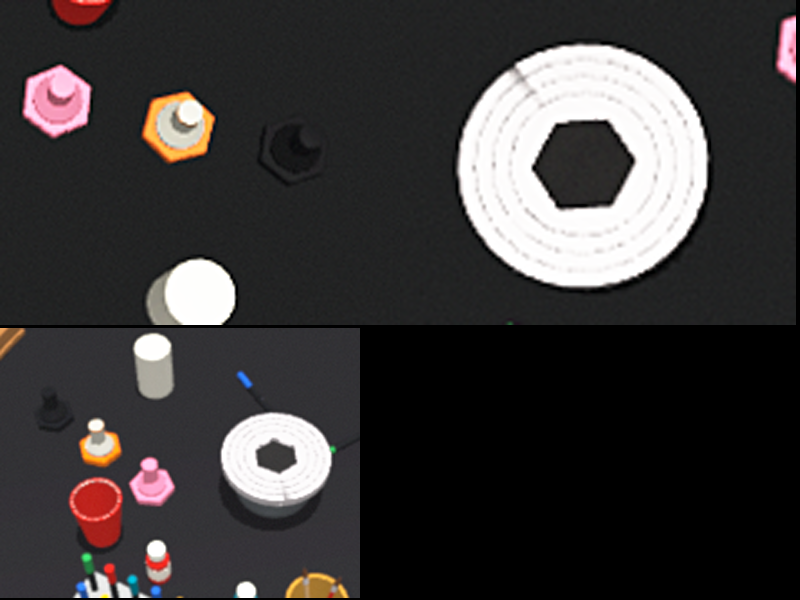

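Three insert-shaped things show in the top view: pink (292,176), orange (341,185) and black (387,194). The orange one with the grey boss and post is the insert, as the enlarged crop confirms. The plain white tumbler is at (347,254), and the pocket is at (220,210) with its hexagon visible. Next I'll measure angles and centres.

```bash
cat >> h.py <<'E'
from scipy.optimize import least_squares
def contour(m):
    cs,_=cv2.findContours(m.astype(np.uint8),cv2.RETR_EXTERNAL,cv2.CHAIN_APPROX_NONE)
    return max(cs,key=cv2.contourArea)[:,0,:].astype(float)
def hexfit(P,af,x0,grow=0):
    # P Nx2 ; hex distance residual, known across flats
    def hd(p,th):
        a=th+np.arange(6)*np.pi/3; return (p@np.array([np.cos(a),np.sin(a)])).max(1)
    best=None
    for th in np.arange(0,60,10):
        r=least_squares(lambda v:hd(P-v[:2],v[2])-v[3],[*x0,np.radians(th),af/2],loss='soft_l1',f_scale=.001)
        if best is None or r.cost<best.cost: best=r
    v=best.x; return np.round([*v[:2],np.degrees(v[2])%60,v[3]*2],4),np.sqrt(2*best.cost/len(P))
def blob(m,uv,r):
    yy,xx=np.mgrid[:384,:512]; m=m&(np.hypot(xx-uv[0],yy-uv[1])<r)
    n,l,st,ce=cv2.connectedComponentsWithStats(m.astype(np.uint8)); i=1+np.argmax(st[1:,4]); return l==i
E
cat > m0.py <<'E'
from h import *
for n in ['top','scene']:
    c=ctrl.read_camera(n); a=c['pixels'].astype(int); hsv=cv2.cvtColor(c['pixels'],cv2.COLOR_RGB2HSV).astype(int)
    uv=proj(c,[.556,.008,.085]); m=blob(a.max(2)<130,uv,26 if n=='top' else 19)
    P=np.array([ray(c,*p,.085)[:2] for p in contour(m)]); print(n,'pocket',hexfit(P,.0645,P.mean(0)))
    uv=proj(c,[.623,-.28,.014]); near=lambda r:np.hypot(*(np.mgrid[:384,:512][::-1]-uv[:,None,None]))<r
    m=(hsv[...,0]>8)&(hsv[...,0]<25)&(hsv[...,1]>130)&(hsv[...,2]>170)&near(28)
    h=cv2.convexHull(contour(blob(m,uv,28)).astype(np.int32),returnPoints=True)
    f=np.zeros((384,512),np.uint8); cv2.fillConvexPoly(f,h,1)
    P=np.array([ray(c,*p,.014)[:2] for p in contour(f)]); print(n,'insert',hexfit(P,.062,P.mean(0)))
    uv=proj(c,[.45,-.272,.1]); m=blob(a.min(2)>215,uv,25)
    P=np.array([ray(c,*p,.1)[:2] for p in contour(m)])
    r=least_squares(lambda v:np.hypot(*(P-v[:2]).T)-v[2],[*P.mean(0),.031],loss='soft_l1',f_scale=.001).x; print(n,'tumbler',np.round(r,4))
    uv=proj(c,[.555,.008,.085]); m=blob(a.min(2)>150,uv,48)
    P=np.array([ray(c,*p,.085)[:2] for p in contour(m)])
    r=least_squares(lambda v:np.hypot(*(P-v[:2]).T)-v[2],[*P.mean(0),.085],loss='soft_l1',f_scale=.001).x; print(n,'wheel',np.round(r,4))
E
python3 m0.py
```

```text
top pocket (array([0.5535, 0.0127, 1.1653, 0.0594]), np.float64(0.0005807390346712575))
top insert (array([ 0.6219, -0.2774, 12.4426,  0.063 ]), np.float64(0.0006087663860130847))
top tumbler [ 0.4517 -0.2698  0.0292]
top wheel [0.5538 0.0126 0.084 ]
scene pocket (array([0.554 , 0.0122, 2.5765, 0.0538]), np.float64(0.001273808261472693))
scene insert (array([ 0.6232, -0.2771, 12.7097,  0.0653]), np.float64(0.0013287647468180936))
scene tumbler [ 0.45   -0.2702  0.0287]
scene wheel [0.553  0.0116 0.0854]
```

```bash
cat > go.py <<'E'
from h import *
import sys
def go(x,y,z,ydeg):
    s=ctrl.get_state(); r=R.from_quat(s['tcp_rot']); d=r.inv().apply(np.array([x,y,z])-s['eef_pos'])
    yv=r.as_matrix()[:,1]; cur=np.degrees(np.arctan2(yv[1],yv[0])); e=(ydeg-cur+90)%180-90
    print('d',np.round(d,4),'rz',round(-np.radians(e),4),'cur yaw',round(cur,2),'tilt z',np.round(r.as_matrix()[:,2],4),'t',round(s['time'],2),'q6',round(s['qpos'][5],3),'F',np.round(s['contact_force'],1),'open',round(s['opening'],3))
if __name__=='__main__': go(*map(float,sys.argv[1:5]))
E
python3 go.py 0.6222 -0.2773 0.23 -15
```

```text
d [-0.6812 -0.6719  0.0014] rz 1.4088 cur yaw 65.72 tilt z [ 0. -0. -1.] t 1.4 q6 -0.15 F [-0.3  0.1  0.3] open 1.0
```

Units first: turns go in shares of pi rad. So 1.409 rad / 3.1416 = 0.4485.

Emit:
move_tool --rows '[{"trans":[-0.681, -0.672, 0], "r":[0, 0, 0.4485], "jaw":1}, {"trans":[-0.681, -0.672, 0], "r":[0, 0, 0.4485], "jaw":1}, {"trans":[-0.681, -0.672, 0], "r":[0, 0, 0.4485], "jaw":1}, {"trans":[-0.681, -0.672, 0], "r":[0, 0, 0.4485], "jaw":1}, {"trans":[-0.681, -0.672, 0], "r":[0, 0, 0.4485], "jaw":1}, {"trans":[-0.681, -0.672, 0], "r":[0, 0, 0.4485], "jaw":1}, {"trans":[-0.681, -0.672, 0], "r":[0, 0, 0.4485], "jaw":1}, {"trans":[-0.681, -0.672, 0], "r":[0, 0, 0.4485], "jaw":1}, {"trans":[-0.681, -0.672, 0], "r":[0, 0, 0.4485], "jaw":1}, {"trans":[-0.681, -0.672, 0], "r":[0, 0, 0.4485], "jaw":1}]'

```text
time: 2.65
eef_pos: [0.503, 0.0302, 0.2318]
tcp_rot: [0.793, 0.609, 0.001, 0.0]
contact_force: [0.7, 0.2, 0.6]
opening: 1.002
finger_force: 0.0
```

```bash
python3 go.py 0.6222 -0.2773 0.18 -15
```

```text
d [-0.2661  0.1947  0.052 ] rz -0.0004 cur yaw -15.02 tilt z [ 0.0014  0.     -1.    ] t 2.65 q6 0.12 F [0.7 0.2 0.6] open 1.002
```

Emit:
move_tool --rows '[{"trans":[-0.266, 0.195, 0.05], "jaw":1}, {"trans":[-0.266, 0.195, 0.05], "jaw":1}, {"trans":[-0.266, 0.195, 0.05], "jaw":1}, {"trans":[-0.266, 0.195, 0.05], "jaw":1}, {"trans":[-0.266, 0.195, 0.05], "jaw":1}, {"trans":[-0.266, 0.195, 0.05], "jaw":1}, {"trans":[-0.266, 0.195, 0.05], "jaw":1}, {"trans":[-0.266, 0.195, 0.05], "jaw":1}]'

```text
time: 3.65
eef_pos: [0.6218, -0.2736, 0.1816]
tcp_rot: [0.793, 0.609, 0.0, -0.0]
contact_force: [0.5, -0.2, -0.1]
opening: 1.0
finger_force: 0.0
```

```bash
python3 - <<'E'
from go import *
go(0.6222,-0.2773,0.036,-15)
for n in ['top','scene','wrist']:
  c=pic(n,n+'1.png'); print([(np.round(d['position'],4),d['conf']) for d in ctrl.mark_of(n,'insert')])
E
```

```text
d [-0.0036  0.0013  0.1456] rz 0.0011 cur yaw -14.94 tilt z [-2.e-04  7.e-04 -1.e+00] t 3.65 q6 -0.303 F [ 0.5 -0.2 -0.1] open 1.0
[(array([ 0.6273,  0.2706, -0.0017]), 0.65), (array([ 0.6512, -0.1579,  0.002 ]), 0.57)]
[(array([ 0.5954, -0.3904,  0.0038]), 0.82), (array([ 0.6234, -0.2783, -0.0065]), 0.8), (array([ 0.649 , -0.1617, -0.0014]), 0.7)]
[(array([ 0.6518, -0.1647, -0.    ]), 0.9), (array([ 0.6254, -0.2805, -0.001 ]), 0.79), (array([ 0.5948, -0.3888, -0.0019]), 0.65)]
```

View pics/wrist1.png

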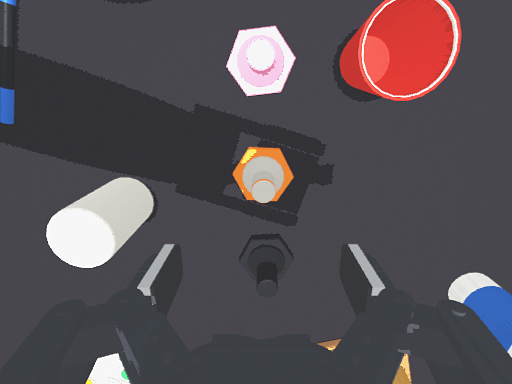

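The wrist view shows the orange insert at (263,175), pink behind it at (261,61) and black in front at (267,258). I'll refine the pose from this picture.

```bash
python3 - <<'E'
from go import *
c=ctrl.read_camera('wrist'); hsv=cv2.cvtColor(c['pixels'],cv2.COLOR_RGB2HSV).astype(int)
m=(hsv[...,0]>5)&(hsv[...,0]<28)&(hsv[...,1]>130)&(hsv[...,2]>110)
uv=proj(c,[.6225,-.2775,.014]);print(uv)
h=cv2.convexHull(contour(blob(m,uv,50)).astype(np.int32)); f=np.zeros((384,512),np.uint8); cv2.fillConvexPoly(f,h,1)
P=np.array([ray(c,*p,.014)[:2] for p in contour(f)]); print(hexfit(P,.062,P.mean(0)))
go(0.6222,-0.2773,0.036,-15)
E
```

```text
[261.33571271 171.93760177]
(array([ 0.6231, -0.2805, 12.5622,  0.0635]), np.float64(0.0004652979278007813))
d [-0.0027  0.0008  0.1458] rz 0.0007 cur yaw -14.96 tilt z [ 4.e-04 -2.e-04 -1.e+00] t 4.0 q6 -0.303 F [-0.3  0.6 -0. ] open 0.999
```

Emit:
move_tool --rows '[{"trans":[-0.0038, 0.0013, 0.06], "jaw":0.75}, {"trans":[-0.0038, 0.0013, 0.1], "jaw":0.75}, {"trans":[-0.0038, 0.0013, 0.135], "jaw":0.75}, {"trans":[-0.0038, 0.0013, 0.146], "jaw":0.75}, {"trans":[-0.0038, 0.0013, 0.146], "jaw":0.75}]'

```text
time: 4.62
eef_pos: [0.6222, -0.2791, 0.0352]
tcp_rot: [0.793, 0.609, -0.0, -0.0]
contact_force: [-0.1, -0.4, -0.2]
opening: 0.744
finger_force: 0.0
```

```bash
python3 go.py  0.6225 -0.2785 0.036 -15
```

```text
d [ 0.0006  0.0002 -0.0008] rz -0.0 cur yaw -15.0 tilt z [-6.e-04  4.e-04 -1.e+00] t 4.62 q6 -0.308 F [-0.1 -0.4 -0.2] open 0.744
```

Emit:
move_tool --rows '[{"jaw":0}, {"jaw":0}, {"jaw":0}, {"jaw":0}, {"jaw":0}, {"jaw":0}]' --grip_n 40

```text
time: 5.38
eef_pos: [0.6233, -0.2799, 0.0375]
tcp_rot: [0.793, 0.609, 0.0, 0.001]
contact_force: [-0.6, -0.2, 5.8]
opening: 0.27
finger_force: 40.0
```

```bash
python3 go.py  0.6225 -0.2785 0.036 -15
```

```text
d [ 0.0012 -0.0012  0.0015] rz -0.0001 cur yaw -15.01 tilt z [ 0.0024 -0.0016 -1.    ] t 5.38 q6 -0.308 F [-0.6 -0.2  5.8] open 0.27
```

Emit:
move_tool --rows '[{"trans":[0, 0, -0.02], "jaw":0}, {"trans":[0, 0, -0.08], "jaw":0}, {"trans":[0, 0, -0.14], "jaw":0}, {"trans":[0, 0, -0.15], "jaw":0}, {"trans":[0, 0, -0.15], "jaw":0}]' --grip_n 40

```text
time: 6.0
eef_pos: [0.6223, -0.2792, 0.1861]
tcp_rot: [0.793, 0.609, 0.0, 0.001]
contact_force: [0.1, 0.2, -2.5]
opening: 0.273
finger_force: 39.7
```

```bash
python3 go.py  0.5537 0.0125 0.16 -26.3
```

```text
d [ 0.264  -0.1418  0.0258] rz 0.1971 cur yaw -15.01 tilt z [ 1.e-03 -6.e-04 -1.e+00] t 6.0 q6 -0.308 F [ 0.1  0.2 -2.5] open 0.273
```

In the tool's units: 0.197 rad / 3.1416 = 0.0627.

Emit:
move_tool --rows '[{"trans":[0.264, -0.142, 0], "r":[0, 0, 0.0627], "jaw":0}, {"trans":[0.264, -0.142, 0], "r":[0, 0, 0.0627], "jaw":0}, {"trans":[0.264, -0.142, 0], "r":[0, 0, 0.0627], "jaw":0}, {"trans":[0.264, -0.142, 0], "r":[0, 0, 0.0627], "jaw":0}, {"trans":[0.264, -0.142, 0], "r":[0, 0, 0.0627], "jaw":0}, {"trans":[0.264, -0.142, 0], "r":[0, 0, 0.0627], "jaw":0}, {"trans":[0.264, -0.142, 0.02], "r":[0, 0, 0.0627], "jaw":0}, {"trans":[0.264, -0.142, 0.03], "r":[0, 0, 0.0627], "jaw":0}, {"trans":[0.264, -0.142, 0.03], "r":[0, 0, 0.0627], "jaw":0}]' --grip_n 40

```text
time: 7.12
eef_pos: [0.5522, 0.0119, 0.1529]
tcp_rot: [0.85, 0.527, -0.002, -0.001]
contact_force: [0.4, -1.1, -0.9]
opening: 0.27
finger_force: 39.9
```

```bash
python3 - <<'E'
from go import *
go(0.5537,0.0125,0.13,-26.3)
s=ctrl.get_state(); zf=s['eef_pos'][2]-.0375
for n in ['top','scene','wrist']:
  c=pic(n,n+'2.png'); hsv=cv2.cvtColor(c['pixels'],cv2.COLOR_RGB2HSV).astype(int)
  m=(hsv[...,0]>5)&(hsv[...,0]<28)&(hsv[...,1]>120)&(hsv[...,2]>110)
  uv=proj(c,[*s['eef_pos'][:2],zf+.014])
  h=cv2.convexHull(contour(blob(m,uv,60)).astype(np.int32)); f=np.zeros((384,512),np.uint8); cv2.fillConvexPoly(f,h,1)
  P=np.array([ray(c,*p,zf+.014)[:2] for p in contour(f)]); print(n,hexfit(P,.062,P.mean(0)))
  if n=='scene': 
    u,v=map(int,uv); a=cv2.resize(c['pixels'][v-60:v+60,u-60:u+60,::-1],(395,395),interpolation=2)
  if n=='wrist': 
    b=cv2.resize(c['pixels'][:,:,::-1],(400,300)); o=np.zeros((400,800,3),np.uint8); o[:395,:395]=a;o[:300,400:]=b; cv2.imwrite('pics/c2.png',o)
E
```

```text
d [0.0012 0.0012 0.0229] rz -0.0011 cur yaw -26.36 tilt z [-4.7e-03  6.0e-04 -1.0e+00] t 7.12 q6 0.298 F [ 0.4 -1.1 -0.9] open 0.27Traceback (most recent call last):
  File "<stdin>", line 8, in <module>
  File "h.py", line 27, in blob
    n,l,st,ce=cv2.connectedComponentsWithStats(m.astype(np.uint8)); i=1+np.argmax(st[1:,4]); return l==i
                                                                        ~~~~~~~~~^^^^^^^^^^
    return _wrapfunc(a, 'argmax', axis=axis, out=out, **kwds)
    return bound(*args, **kwds)
ValueError: attempt to get argmax of an empty sequence
```

Top view is blocked by the gripper, so I'll use the scene and wrist views.

```bash
cat > m2.py <<'E'
from go import *
go(0.5537,0.0125,0.13,-26.3)
s=ctrl.get_state(); zf=s['eef_pos'][2]-.0375
for n in ['scene','wrist']:
  c=ctrl.read_camera(n); hsv=cv2.cvtColor(c['pixels'],cv2.COLOR_RGB2HSV).astype(int)
  m=(hsv[...,0]>5)&(hsv[...,0]<28)&(hsv[...,1]>120)&(hsv[...,2]>110)
  uv=proj(c,[*s['eef_pos'][:2],zf+.014]); print(uv,m.sum())
  if n=='scene': 
    u,v=map(int,uv); a=cv2.resize(c['pixels'][v-60:v+60,u-60:u+60,::-1],(395,395),interpolation=2)
  else: 
    b=cv2.resize(c['pixels'][:,:,::-1],(400,300)); o=np.zeros((400,800,3),np.uint8); o[:395,:395]=a;o[:300,400:]=b; cv2.imwrite('pics/c2.png',o)
  try:
    h=cv2.convexHull(contour(blob(m,uv,90 if n=='wrist' else 40)).astype(np.int32)); f=np.zeros((384,512),np.uint8); cv2.fillConvexPoly(f,h,1)
    P=np.array([ray(c,*p,zf+.014)[:2] for p in contour(f)]); print(n,hexfit(P,.062,P.mean(0)))
  except ValueError: print(n,'none')
E
python3 m2.py
```

```text
d [0.0009 0.0004 0.0242] rz -0.001 cur yaw -26.36 tilt z [-2.4e-03  2.0e-04 -1.0e+00] t 7.17 q6 0.298 F [-0.1 -0.5 -1.3] open 0.27
[293.95747741 170.55813821] 17585
scene (array([0.558 , 0.0157, 3.3576, 0.0632]), np.float64(0.0015376545814360057))
[258.92312797 224.81091781] 2772
wrist (array([0.5566, 0.0164, 0.8793, 0.0557]), np.float64(0.0023253123422865797))
```

View pics/c2.png

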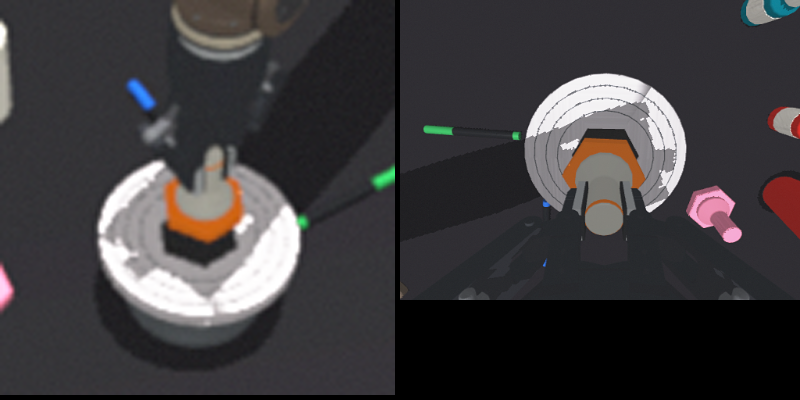

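The insert hangs straight from the post, its edges parallel to the pocket's edges in the wrist view (pocket edge at about (605,135), orange edge below it). I'll lower it to just above the rim, then carefully down.

Emit:
move_tool --rows '[{"trans":[0.0009, 0.0004, 0.015], "jaw":0}, {"trans":[0.0009, 0.0004, 0.029], "jaw":0}, {"trans":[0.0009, 0.0004, 0.029], "jaw":0}, {"trans":[0.0009, 0.0004, 0.029], "jaw":0}]' --grip_n 40

```text
time: 7.78
eef_pos: [0.5542, 0.0132, 0.1261]
tcp_rot: [0.849, 0.528, -0.0, -0.0]
contact_force: [0.3, -0.1, -1.5]
opening: 0.267
finger_force: 39.9
```

Emit:
move_tool --rows '[{"trans":[0, 0, 0.002], "jaw":0}, {"trans":[0, 0, 0.003], "jaw":0}, {"trans":[0, 0, 0.004], "jaw":0}, {"trans":[0, 0, 0.004], "jaw":0}]' --grip_n 40

```text
time: 8.28
eef_pos: [0.5543, 0.0131, 0.1224]
tcp_rot: [0.849, 0.528, 0.0, 0.0]
contact_force: [0.7, -0.3, -1.7]
opening: 0.271
finger_force: 39.9
```

```bash
python3 go.py 0.5537 0.0125 0.1125 -26.3
```

```text
d [-0.0008 -0.0003  0.0099] rz -0.0 cur yaw -26.3 tilt z [ 2.e-04 -0.e+00 -1.e+00] t 8.28 q6 0.3 F [ 0.7 -0.3 -1.7] open 0.271
```

Emit:
move_tool --rows '[{"trans":[0, 0, 0.001], "jaw":0}, {"trans":[0, 0, 0.002], "jaw":0}, {"trans":[0, 0, 0.003], "jaw":0}, {"trans":[0, 0, 0.003], "jaw":0}]' --grip_n 40

```text
time: 8.78
eef_pos: [0.5547, 0.0128, 0.122]
tcp_rot: [0.849, 0.528, -0.0, 0.0]
contact_force: [-5.1, -1.5, 10.4]
opening: 0.269
finger_force: 41.4
```

```bash
python3 go.py 0.5537 0.0125 0.1125 -26.3
```

```text
d [-0.0007 -0.0007  0.0095] rz 0.0004 cur yaw -26.27 tilt z [-2.e-04 -6.e-04 -1.e+00] t 8.78 q6 0.299 F [-5.1 -1.5 10.4] open 0.269
```

In the tool's units: -0.03 rad / 3.1416 = -0.0095.

Emit:
move_tool --rows '[{"trans":[0.001, 0, 0], "jaw":0}, {"trans":[0.002, 0, 0], "jaw":0}, {"trans":[0.002, 0, 0], "r":[0, 0, 0.0095], "jaw":0}, {"trans":[0.002, 0, 0], "r":[0, 0, -0.0095], "jaw":0}]' --grip_n 40

```text
time: 9.28
eef_pos: [0.5568, 0.014, 0.1223]
tcp_rot: [0.841, 0.541, 0.001, 0.002]
contact_force: [-1.7, -2.2, 6.4]
opening: 0.269
finger_force: 40.8
```

```bash
python3 -c "
from go import *; go(.5537,.0125,.1125,-26.3);print(ctrl.get_state()['wrist_torque'])"
```

```text
d [-0.0026 -0.0022  0.0098] rz 0.0312 cur yaw -24.51 tilt z [ 0.0041 -0.002  -1.    ] t 9.28 q6 0.272 F [-1.7 -2.2  6.4] open 0.269
[-0.28360446  0.25965037 -0.05543524]
```

Emit:
move_tool --rows '[{"trans":[-0.002, 0, 0], "r":[0, 0, 0.0095], "jaw":0}, {"trans":[-0.004, 0, 0], "r":[0, 0, 0.0095], "jaw":0}, {"trans":[-0.004, 0, 0], "r":[0, 0, 0.0191], "jaw":0}, {"trans":[-0.004, 0, 0], "jaw":0}]' --grip_n 40

```text
time: 9.78
eef_pos: [0.5559, 0.0111, 0.1219]
tcp_rot: [0.841, 0.541, 0.003, 0.002]
contact_force: [0.8, -0.8, 6.6]
opening: 0.272
finger_force: 40.7
```

```bash
python3 -c "
from go import *; go(.5537,.0125,.1125,-26.3);print(ctrl.get_state()['wrist_torque'])"
```

```text
d [ 0.0003 -0.0027  0.0094] rz 0.0306 cur yaw -24.55 tilt z [ 6.7e-03 -6.0e-04 -1.0e+00] t 9.78 q6 0.265 F [ 0.8 -0.8  6.6] open 0.272
[ 0.06273328 -0.30653437 -0.12101532]
```

In the tool's units: 0.03 rad / 3.1416 = 0.0095.

Emit:
move_tool --rows '[{"trans":[0, -0.001, 0], "r":[0, 0, 0.0095], "jaw":0}, {"trans":[0, -0.002, 0], "r":[0, 0, 0.0095], "jaw":0}, {"trans":[0, -0.003, 0], "r":[0, 0, 0.0095], "jaw":0}, {"trans":[0, -0.003, 0], "r":[0, 0, 0.0095], "jaw":0}]' --grip_n 40

```text
time: 10.28
eef_pos: [0.5531, 0.0114, 0.1202]
tcp_rot: [0.849, 0.528, 0.002, 0.003]
contact_force: [6.2, -2.2, -0.6]
opening: 0.267
finger_force: 40.2
```

```bash
python3 -c "
from go import *; go(.5537,.0125,.1125,-26.3);print(ctrl.get_state()['wrist_torque'])"
```

```text
d [0.0012 0.     0.0077] rz 0.0005 cur yaw -26.27 tilt z [ 0.0071 -0.0026 -1.    ] t 10.28 q6 0.297 F [ 6.2 -2.2 -0.6] open 0.267
[-0.52596655 -1.23697557  0.0618061 ]
```

Emit:
move_tool --rows '[{"trans":[0.001, -0.001, 0], "r":[0, 0, 0.0064], "jaw":0}, {"trans":[0.002, -0.001, 0], "r":[0, 0, -0.0064], "jaw":0}, {"trans":[0.002, 0, 0], "r":[0, 0, -0.0064], "jaw":0}, {"trans":[0.002, 0, 0], "jaw":0}]' --grip_n 40

```text
time: 10.78
eef_pos: [0.5535, 0.0122, 0.12]
tcp_rot: [0.849, 0.528, 0.001, 0.004]
contact_force: [4.3, -6.5, 0.2]
opening: 0.273
finger_force: 40.3
```

```bash
python3 -c "
from go import *; go(.5537,.0125,.1125,-26.3);print(ctrl.get_state()['wrist_torque'])"
```

```text
d [ 0.0004 -0.      0.0075] rz 0.0008 cur yaw -26.25 tilt z [ 0.0052 -0.0051 -1.    ] t 10.78 q6 0.301 F [ 4.3 -6.5  0.2] open 0.273
[-1.28522554 -0.91990194  0.08184151]
```

It dropped in 2 mm and now bears on the walls sideways; I'll ease the side force and lower.

Emit:
move_tool --rows '[{"trans":[-0.0006, 0.001, 0], "jaw":0}, {"trans":[-0.0006, 0.001, 0.001], "jaw":0}, {"trans":[-0.0006, 0.001, 0.002], "jaw":0}, {"trans":[-0.0006, 0.001, 0.003], "jaw":0}, {"trans":[-0.0006, 0.001, 0.003], "jaw":0}]' --grip_n 40

```text
time: 11.4
eef_pos: [0.5535, 0.0117, 0.1169]
tcp_rot: [0.849, 0.528, 0.0, 0.002]
contact_force: [3.6, -4.6, 2.1]
opening: 0.268
finger_force: 40.3
```

```bash
python3 -c "
from go import *; go(.5537,.0125,.1125,-26.3);print(ctrl.get_state()['wrist_torque'])"
```

```text
d [ 0.0008 -0.0002  0.0044] rz 0.0011 cur yaw -26.24 tilt z [ 0.0035 -0.0037 -1.    ] t 11.4 q6 0.299 F [ 3.6 -4.6  2.1] open 0.268
[-0.86775226 -0.6399527   0.03815699]
```

In the tool's units: -0.02 rad / 3.1416 = -0.0064.

Emit:
move_tool --rows '[{"trans":[-0.0006, 0.001, 0.001], "jaw":0}, {"trans":[-0.0006, 0.001, 0.002], "r":[0, 0, 0.0064], "jaw":0}, {"trans":[-0.0006, 0.001, 0.003], "r":[0, 0, -0.0064], "jaw":0}, {"trans":[-0.0006, 0.001, 0.004], "jaw":0}, {"trans":[-0.0006, 0.001, 0.005], "jaw":0}, {"trans":[-0.0006, 0.001, 0.005], "jaw":0}]' --grip_n 40

```text
time: 12.15
eef_pos: [0.5537, 0.0114, 0.1125]
tcp_rot: [0.849, 0.528, 0.0, 0.001]
contact_force: [1.7, -4.4, 4.9]
opening: 0.271
finger_force: 40.8
```

```bash
python3 -c "
from go import *; go(.5537,.0125,.1125,-26.3);print(ctrl.get_state()['wrist_torque'])"
```

```text
d [ 0.001  -0.0004 -0.    ] rz -0.0 cur yaw -26.3 tilt z [ 0.0015 -0.0022 -1.    ] t 12.15 q6 0.299 F [ 1.7 -4.4  4.9] open 0.271
[-0.81475973 -0.28700527  0.0728489 ]
```

In the tool's units: -0.02 rad / 3.1416 = -0.0064.

Emit:
move_tool --rows '[{"trans":[-0.0006, 0, 0.001], "r":[0, 0, 0.0064], "jaw":0}, {"trans":[-0.0006, 0, 0.0015], "r":[0, 0, -0.0064], "jaw":0}, {"trans":[-0.0006, 0, 0.0015], "jaw":0}, {"trans":[-0.0006, 0, 0.0015], "jaw":0}]' --grip_n 40

```text
time: 12.65
eef_pos: [0.5539, 0.0115, 0.1124]
tcp_rot: [0.849, 0.528, 0.001, 0.001]
contact_force: [0.5, -2.6, 9.8]
opening: 0.268
finger_force: 41.3
```

```bash
python3 -c "
from go import *; go(.5537,.0125,.1125,-26.3);print(ctrl.get_state()['wrist_torque'])"
```

```text
d [ 0.0008 -0.0006 -0.0001] rz -0.0001 cur yaw -26.3 tilt z [ 0.0024 -0.0011 -1.    ] t 12.65 q6 0.297 F [ 0.5 -2.6  9.8] open 0.268
[-0.46658511  0.01205908  0.20800172]
```

Firm floor at the expected height: home. Release, rise, check.

Emit:
move_tool --rows '[{"trans":[0, 0, -0.0018], "jaw":0}, {"trans":[0, 0, -0.0018], "jaw":0.75}, {"trans":[0, 0, -0.0018], "jaw":0.75}, {"trans":[0, 0, -0.0018], "jaw":0.75}, {"trans":[0, 0, -0.05], "jaw":0.75}, {"trans":[0, 0, -0.1], "jaw":1}, {"trans":[0, 0, -0.12], "jaw":1}, {"trans":[0, 0, -0.12], "jaw":1}]' --grip_n 40

```text
time: 13.65
eef_pos: [0.5531, 0.0119, 0.2309]
tcp_rot: [0.849, 0.528, 0.001, 0.001]
contact_force: [0.0, -0.0, -0.5]
opening: 1.0
finger_force: 0.0
```

```bash
python3 go.py 0.451 -0.270 0.2 -60
```

```text
d [-0.298   0.0333  0.0308] rz 0.5882 cur yaw -26.3 tilt z [ 2.4e-03 -2.0e-04 -1.0e+00] t 13.65 q6 0.297 F [ 0.  -0.  -0.5] open 1.0
```

Emit:
move_tool --rows '[{"trans":[-0.298, 0.033, 0], "jaw":1}, {"trans":[-0.298, 0.033, 0], "jaw":1}, {"trans":[-0.298, 0.033, 0.01], "jaw":1}, {"trans":[-0.298, 0.033, 0.03], "jaw":1}, {"trans":[-0.298, 0.033, 0.03], "jaw":1}, {"trans":[-0.298, 0.033, 0.03], "jaw":1}, {"trans":[-0.298, 0.033, 0.03], "jaw":1}]' --grip_n 40

```text
time: 14.52
eef_pos: [0.4494, -0.2689, 0.1977]
tcp_rot: [0.85, 0.527, -0.0, -0.002]
contact_force: [0.5, -0.1, -0.3]
opening: 1.003
finger_force: 0.0
```

```bash
cat > m3.py <<'E'
from go import *
go(.451,-.270,.056,-26.3)
t=ctrl.read_camera('top'); s=ctrl.read_camera('scene'); w=ctrl.read_camera('wrist')
o=np.zeros((400,800,3),np.uint8)
for i,c in enumerate([t,s]):
  u,v=map(int,proj(c,[.5537,.0125,.1])); k=50; o[:395,400*i:400*i+395]=cv2.resize(c['pixels'][v-k:v+k,u-k:u+k,::-1],(395,395),interpolation=2)
  hsv=cv2.cvtColor(c['pixels'],cv2.COLOR_RGB2HSV).astype(int); m=(hsv[...,0]>5)&(hsv[...,0]<28)&(hsv[...,1]>110)&(hsv[...,2]>90)
  uv=proj(c,[.5537,.0125,.089])
  try:
    h=cv2.convexHull(contour(blob(m,uv,28)).astype(np.int32)); f=np.zeros((384,512),np.uint8); cv2.fillConvexPoly(f,h,1)
    P=np.array([ray(c,*p,.089)[:2] for p in contour(f)]); print(hexfit(P,.062,P.mean(0)))
  except ValueError: print('none')
cv2.imwrite('pics/c3.png',o); cv2.imwrite('pics/w3.png',w['pixels'][:,:,::-1])
for n in ['top','scene','wrist']: print([(np.round(d['position'],4),round(d['conf'],2)) for d in ctrl.mark_of(n,'tumbler')][:2])
for n,c in [('scene',s),('top',t),('wrist',w)]:
  r=[d for d in ctrl.masks_of(n,'tumbler')]
  uv=proj(c,[.451,-.27,.1]); a=c['pixels'].astype(int)
  print(n,[(d['conf'],np.round(np.argwhere(d['region']).mean(0)[::-1])) for d in r][:2],uv,a[int(uv[1])%384,int(uv[0])%512])
E
python3 m3.py
```

```text
d [-0.0005  0.0025  0.1417] rz -0.0007 cur yaw -26.34 tilt z [-0.0027  0.0032 -1.    ] t 14.53 q6 -0.274 F [ 0.5 -0.1 -0.3] open 1.003
(array([0.5524, 0.0125, 2.3505, 0.0609]), np.float64(0.0005936965458474783))
(array([0.5554, 0.0129, 0.9555, 0.0584]), np.float64(0.0015546436777977447))
[(array([0.4519, 0.2926, 0.0023]), 0.66), (array([ 4.53e-01, -2.69e-01, -3.00e-04]), 0.38)]
[(array([ 4.493e-01, -2.741e-01, -3.000e-04]), 0.59)]
[(array([ 0.4516, -0.2692,  0.002 ]), 0.73)]
scene [(0.76, array([225., 131.]))] [224.08602598 120.60629682] [180 179 166]
top [] [349.7705393  252.66143462] [152 131 112]
wrist [(0.94, array([263., 183.]))] [261.45601882 189.69758982] [235 235 230]
```

View pics/c3.png

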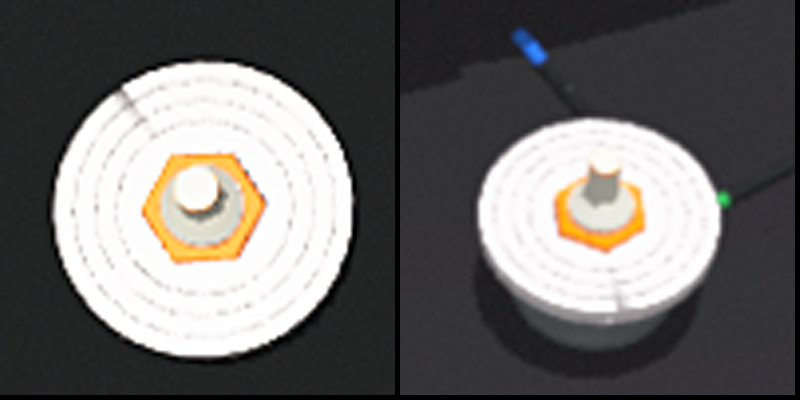

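View pics/w3.png

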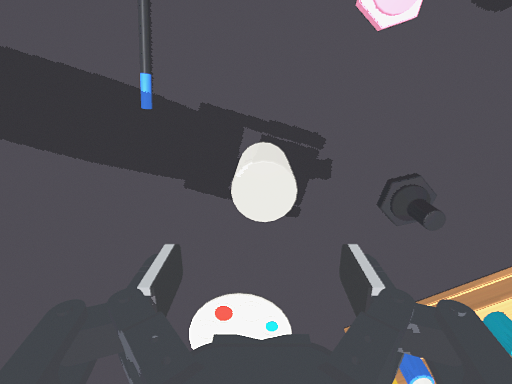

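The insert sits flush and level in the pocket, with only a thin orange side showing in the scene view. In the wrist view the tumbler's closed end is centred at about (264,189).

```bash
python3 - <<'E'
from go import *
c=ctrl.read_camera('wrist'); a=c['pixels'].astype(int); m=blob(a.min(2)>228,(264,189),45)
P=np.array([ray(c,*p,.1)[:2] for p in contour(m)])
r=least_squares(lambda v:np.hypot(*(P-v[:2]).T)-v[2],[*P.mean(0),.031],loss='soft_l1',f_scale=.001).x; print(r)
x,y=(r[:2]+np.array([.451,-.27]))/2; go(x,y,.056,-26.3); go(r[0],r[1],.056,-26.3)
E
```

```text
[ 0.45046465 -0.27663495  0.03126245]
d [-0.0032  0.0019  0.144 ] rz 0.0008 cur yaw -26.26 tilt z [ 3.e-04 -3.e-04 -1.e+00] t 15.03 q6 -0.275 F [ 0.3  0.4 -0.2] open 0.998
d [-0.0063  0.0031  0.144 ] rz 0.0008 cur yaw -26.26 tilt z [ 3.e-04 -3.e-04 -1.e+00] t 15.03 q6 -0.275 F [ 0.3  0.4 -0.2] open 0.998
```

Emit:
move_tool --rows '[{"trans":[-0.002, 0.0015, 0.04], "jaw":1}, {"trans":[-0.002, 0.0015, 0.09], "jaw":1}, {"trans":[-0.002, 0.0015, 0.135], "jaw":1}, {"trans":[-0.002, 0.0015, 0.148], "jaw":1}, {"trans":[-0.002, 0.0015, 0.148], "jaw":1}, {"trans":[-0.002, 0.0015, 0.148], "jaw":1}]' --grip_n 20

```text
time: 15.78
eef_pos: [0.4521, -0.2736, 0.0541]
tcp_rot: [0.849, 0.528, 0.001, 0.002]
contact_force: [0.7, -0.1, 0.3]
opening: 1.0
finger_force: 0.0
```

Emit:
move_tool --rows '[{"jaw":0.6}, {"jaw":0.6}, {"jaw":0.6}, {"jaw":0.6}, {"jaw":1}, {"jaw":1}, {"jaw":1}]' --grip_n 20

```text
time: 16.65
eef_pos: [0.4505, -0.2722, 0.0516]
tcp_rot: [0.849, 0.528, -0.0, -0.0]
contact_force: [-0.2, 0.4, 0.8]
opening: 0.999
finger_force: 0.0
```

```bash
python3 go.py 0.451 -0.271 0.05 63.7
```

```text
d [ 0.0014 -0.0001  0.0016] rz -1.5708 cur yaw -26.3 tilt z [-3.e-04  3.e-04 -1.e+00] t 16.65 q6 -0.278 F [-0.2  0.4  0.8] open 0.999
```

In the tool's units: -1.571 rad / 3.1416 = -0.5001.

Emit:
move_tool --rows '[{"r":[0, 0, -0.5001], "jaw":1}, {"r":[0, 0, -0.5001], "jaw":1}, {"r":[0, 0, -0.5001], "jaw":1}, {"r":[0, 0, -0.5001], "jaw":1}, {"r":[0, 0, -0.5001], "jaw":1}, {"r":[0, 0, -0.5001], "jaw":1}, {"r":[0, 0, -0.5001], "jaw":1}, {"r":[0, 0, -0.5001], "jaw":1}, {"r":[0, 0, -0.5001], "jaw":1}, {"r":[0, 0, -0.5001], "jaw":1}]' --grip_n 20

```text
time: 17.9
eef_pos: [0.4505, -0.2723, 0.0516]
tcp_rot: [0.228, 0.974, 0.0, -0.0]
contact_force: [0.8, 1.0, -0.4]
opening: 1.003
finger_force: 0.0
```

Emit:
move_tool --rows '[{"jaw":0.5}, {"jaw":0.5}, {"jaw":0.5}, {"jaw":0.5}, {"jaw":0.5}, {"jaw":0.5}]' --grip_n 30

```text
time: 18.65
eef_pos: [0.4508, -0.2723, 0.052]
tcp_rot: [0.227, 0.974, 0.0, 0.0]
contact_force: [1.7, 2.1, 2.7]
opening: 0.704
finger_force: 33.1
```

```bash
python3 go.py 0.451 -0.271 0.05 63.7
```

```text
d [0.0004 0.0013 0.002 ] rz 0.0001 cur yaw 63.7 tilt z [ 4.e-04  1.e-04 -1.e+00] t 18.65 q6 -1.848 F [1.7 2.1 2.7] open 0.704
```

Emit:
move_tool --rows '[{"trans":[0, 0, -0.02], "jaw":0.5}, {"trans":[0, 0, -0.07], "jaw":0.5}, {"trans":[0, 0, -0.13], "jaw":0.5}, {"trans":[0, 0, -0.17], "jaw":0.5}, {"trans":[0, 0, -0.17], "jaw":0.5}, {"trans":[0, 0, -0.17], "jaw":0.5}]' --grip_n 40

```text
time: 19.4
eef_pos: [0.4495, -0.2716, 0.2193]
tcp_rot: [0.227, 0.974, 0.001, -0.002]
contact_force: [0.0, 0.4, -2.1]
opening: 0.706
finger_force: 44.5
```

```bash
python3 go.py 0.5538 0.0125 0.222 63.7
```

```text
d [ 0.0323  0.301  -0.0023] rz 0.0002 cur yaw 63.71 tilt z [-0.0033  0.0024 -1.    ] t 19.4 q6 -1.849 F [ 0.   0.4 -2.1] open 0.706
```

Emit:
move_tool --rows '[{"trans":[0.005, 0.05, 0], "jaw":0.5}, {"trans":[0.011, 0.1, 0], "jaw":0.5}, {"trans":[0.017, 0.15, 0], "jaw":0.5}, {"trans":[0.022, 0.2, 0], "jaw":0.5}, {"trans":[0.027, 0.25, 0], "jaw":0.5}, {"trans":[0.031, 0.285, 0], "jaw":0.5}, {"trans":[0.0323, 0.301, 0], "jaw":0.5}, {"trans":[0.0323, 0.301, 0], "jaw":0.5}, {"trans":[0.0323, 0.301, 0], "jaw":0.5}, {"trans":[0.0323, 0.301, 0], "jaw":0.5}]' --grip_n 40

```text
time: 20.65
eef_pos: [0.5547, 0.0106, 0.2216]
tcp_rot: [0.228, 0.974, -0.0, -0.0]
contact_force: [0.0, -0.6, -2.8]
opening: 0.705
finger_force: 44.7
```

```bash
cat > m4.py <<'E'
from go import *
go(0.5538,0.0125,0.2,63.7)
w=ctrl.read_camera('wrist'); s=ctrl.read_camera('scene')
o=np.zeros((400,800,3),np.uint8); u,v=map(int,proj(s,[.5537,.0125,.15])); k=65
o[:395,:395]=cv2.resize(s['pixels'][v-k:v+k,u-k:u+k,::-1],(395,395),interpolation=2); o[:300,400:]=cv2.resize(w['pixels'][:,:,::-1],(400,300)); cv2.imwrite('pics/c4.png',o)
E
python3 m4.py
```

```text
d [0.0016 0.0013 0.0216] rz -0.0014 cur yaw 63.62 tilt z [-4.e-04 -3.e-04 -1.e+00] t 20.65 q6 -1.274 F [ 0.  -0.6 -2.8] open 0.705
```

View pics/c4.png

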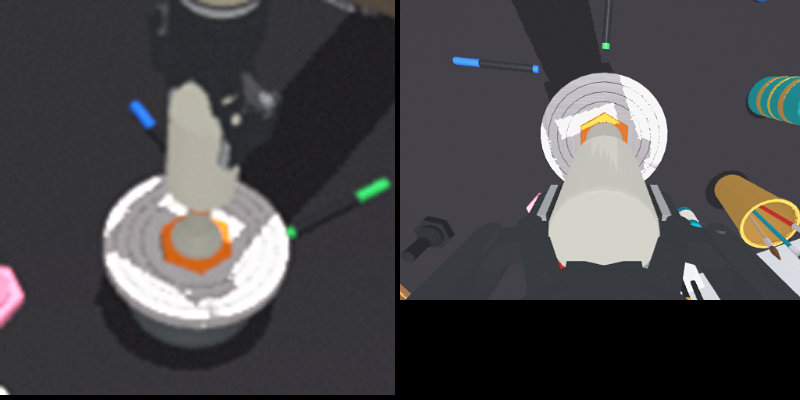

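The white tumbler hangs upright over the post, with the orange foot below it centred at about (197,240) in the scene crop. Lowering round the post.

Emit:
move_tool --rows '[{"trans":[0.0012, 0.001, 0.015], "jaw":0.5}, {"trans":[0.0012, 0.001, 0.035], "jaw":0.5}, {"trans":[0.0012, 0.001, 0.055], "jaw":0.5}, {"trans":[0.0012, 0.001, 0.066], "jaw":0.5}, {"trans":[0.0012, 0.001, 0.066], "jaw":0.5}, {"trans":[0.0012, 0.001, 0.066], "jaw":0.5}, {"trans":[0.0012, 0.001, 0.066], "jaw":0.5}]' --grip_n 40

```text
time: 21.62
eef_pos: [0.555, 0.0131, 0.1569]
tcp_rot: [0.227, 0.974, 0.0, 0.001]
contact_force: [0.3, 0.3, -1.9]
opening: 0.703
finger_force: 44.7
```

```bash
python3 go.py 0.5538 0.0125 0.141 63.7; python3 -c "from plant import ctrl; ctrl.read_camera('scene')"; python3 go.py 0.5538 0.0125 0.141 63.7
```

```text
d [ 0.0009 -0.0011  0.0159] rz 0.0003 cur yaw 63.71 tilt z [ 2.e-03 -3.e-04 -1.e+00] t 21.62 q6 -1.271 F [ 0.3  0.3 -1.9] open 0.703
d [ 0.0008 -0.0011  0.0158] rz 0.0003 cur yaw 63.72 tilt z [ 1.8e-03 -3.0e-04 -1.0e+00] t 21.68 q6 -1.271 F [-0.1 -0.7 -2.1] open 0.706
```

Emit:
move_tool --rows '[{"trans":[0.0005, -0.0007, 0], "jaw":0.5}, {"trans":[0.0005, -0.0007, 0.004], "jaw":0.5}, {"trans":[0.0005, -0.0007, 0.008], "jaw":0.5}, {"trans":[0.0005, -0.0007, 0.011], "jaw":0.5}, {"trans":[0.0005, -0.0007, 0.012], "jaw":0.5}, {"trans":[0.0005, -0.0007, 0.012], "jaw":0.5}]' --grip_n 40

```text
time: 22.42
eef_pos: [0.5535, 0.0128, 0.1437]
tcp_rot: [0.227, 0.974, -0.0, -0.0]
contact_force: [0.7, 0.4, -2.4]
opening: 0.702
finger_force: 44.7
```

```bash
python3 -c "from go import *; go(.5538,.0125,.141,63.7);print(ctrl.get_state()['wrist_torque'])"
```

```text
d [-0.0004 -0.0002  0.0027] rz 0.0002 cur yaw 63.71 tilt z [-2.e-04  0.e+00 -1.e+00] t 22.43 q6 -1.272 F [ 0.7  0.4 -2.4] open 0.702
[ 0.0052147  -0.00557377  0.04655886]
```

Past the boss top without contact. A few more millimetres.

Emit:
move_tool --rows '[{"trans":[0, 0, 0.0007], "jaw":0.5}, {"trans":[0, 0, 0.0014], "jaw":0.5}, {"trans":[0, 0, 0.002], "jaw":0.5}, {"trans":[0, 0, 0.0025], "jaw":0.5}, {"trans":[0, 0, 0.0025], "jaw":0.5}]' --grip_n 40

```text
time: 23.05
eef_pos: [0.5535, 0.0128, 0.1413]
tcp_rot: [0.227, 0.974, -0.0, -0.0]
contact_force: [-0.0, -0.4, -2.3]
opening: 0.705
finger_force: 44.7
```

```bash
python3 -c "from go import *; go(.5538,.0125,.141,63.7);print(ctrl.get_state()['wrist_torque'])"
```

```text
d [-0.0004 -0.0002  0.0003] rz 0.0002 cur yaw 63.71 tilt z [-1.e-04 -0.e+00 -1.e+00] t 23.05 q6 -1.272 F [-0.  -0.4 -2.3] open 0.705
[-0.00760802 -0.01325514 -0.05093714]
```

Emit:
move_tool --rows '[{"trans":[0, 0, 0.0005], "jaw":0.5}, {"trans":[0, 0, 0.001], "jaw":0.5}, {"trans":[0, 0, 0.0015], "jaw":0.5}, {"trans":[0, 0, 0.0015], "jaw":0.5}]' --grip_n 40

```text
time: 23.55
eef_pos: [0.5538, 0.0127, 0.141]
tcp_rot: [0.227, 0.974, -0.0, 0.0]
contact_force: [-3.2, 0.8, 4.6]
opening: 0.706
finger_force: 45.2
```

```bash
python3 -c "from go import *; go(.5538,.0125,.141,63.7);print(ctrl.get_state()['wrist_torque'])"
```

```text
d [-0.0001 -0.0002 -0.    ] rz 0.0003 cur yaw 63.72 tilt z [ 3.e-04 -4.e-04 -1.e+00] t 23.55 q6 -1.272 F [-3.2  0.8  4.6] open 0.706
[-0.18545356  0.6679704  -0.05865315]
```

Contact at exactly the expected height. Release, rise and look.

Emit:
move_tool --rows '[{"trans":[0, 0, -0.0008], "jaw":0.5}, {"trans":[0, 0, -0.0008], "jaw":0.75}, {"trans":[0, 0, -0.0008], "jaw":0.85}, {"trans":[0, 0, -0.0008], "jaw":1}, {"trans":[0, 0, -0.0008], "jaw":1}, {"trans":[0, 0, -0.03], "jaw":1}, {"trans":[0, 0, -0.08], "jaw":1}, {"trans":[0, 0, -0.12], "jaw":1}, {"trans":[0, 0, -0.12], "jaw":1}]' --grip_n 20

```text
time: 24.68
eef_pos: [0.5558, 0.0125, 0.2647]
tcp_rot: [0.227, 0.974, 0.0, 0.005]
contact_force: [0.5, -0.3, 0.0]
opening: 0.999
finger_force: 0.0
```

```bash
python3 go.py 0.45 -0.27 0.26 63.7
```

```text
d [-0.0302 -0.3002  0.0042] rz 0.0003 cur yaw 63.72 tilt z [ 0.009  -0.0014 -1.    ] t 24.68 q6 -1.272 F [ 0.5 -0.3  0. ] open 0.999
```

Emit:
move_tool --rows '[{"trans":[-0.03, -0.3, 0], "jaw":1}, {"trans":[-0.03, -0.3, 0], "jaw":1}, {"trans":[-0.03, -0.3, 0], "jaw":1}, {"trans":[-0.03, -0.3, 0], "jaw":1}, {"trans":[-0.03, -0.3, 0], "jaw":1}, {"trans":[-0.03, -0.3, 0], "jaw":1}, {"trans":[-0.03, -0.3, 0], "jaw":1}]'

```text
time: 25.55
eef_pos: [0.4473, -0.2689, 0.2586]
tcp_rot: [0.228, 0.974, 0.001, -0.001]
contact_force: [-0.4, -0.1, -0.8]
opening: 0.997
finger_force: 0.0
```

```bash
python3 - <<'E'
from h import *
o=np.zeros((400,800,3),np.uint8)
for i,n in enumerate(['top','scene']):
  c=ctrl.read_camera(n); a=c['pixels'].astype(int); u,v=map(int,proj(c,[.5538,.0125,.13])); k=50
  o[:395,400*i:400*i+395]=cv2.resize(c['pixels'][v-k:v+k,u-k:u+k,::-1],(395,395),interpolation=2)
  print(n,[(np.round(d['position'],4),round(d['conf'],2)) for d in ctrl.mark_of(n,'tumbler')][:2], proj(c,[.5538,.0125,.189]),(u,v))
cv2.imwrite('pics/c5.png',o)
E
```

```text
top [(array([0.5522, 0.0114, 0.0911]), 0.87), (array([ 0.393 ,  0.0995, -0.0011]), 0.16)] [216.84321026 200.68311835] (218, 206)
scene [(array([0.5522, 0.0098, 0.0916]), 0.72)] [295.35987462 157.01714272] (294, 171)
```

View pics/c5.png

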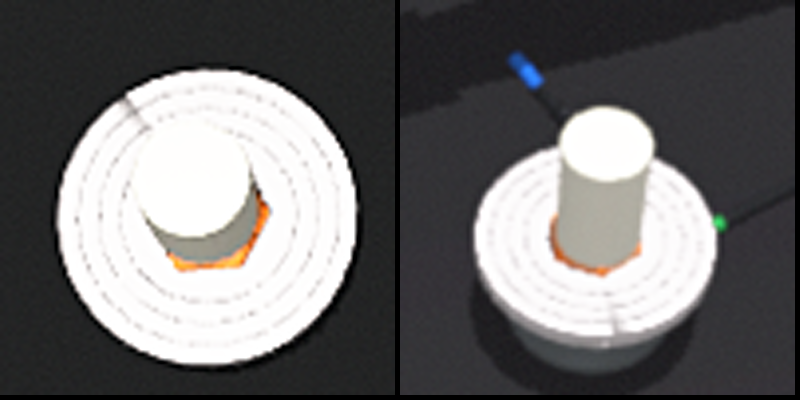

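The tumbler stands upright and flat on the orange foot. In the top crop its end is centred at (193,180), where (193,177) was expected, and orange shows all round in the scene view. The robot is clear, so I'm handing it in.

```bash
python3 -c "from plant import ctrl; print(ctrl.sign_off())"
```

```text
the job is handed in; nothing more can be done
None
```

The orange insert is fully home in the wheel's pocket, and the white tumbler stands mouth down over its post, flat on the orange foot and centred to about 2 mm; I touched nothing else and handed the job in at about 26 s.

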